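Snap the retaining cap over the cursor frame and keep it pressed

TASK

Lift the steel snap cap with the black knob up off its peg on the rack and press it straight down onto the stud of the steel jig until it clicks, so that it holds the slide rule's cursor frame. Keep pressing after the click so that the frame stays pushed a good 3 mm down into its rubber seat for the adhesive to grip, and finish like that, still holding the cap pressed down: do not let go. Leave the cover and the ring on the rack, the two brass braces and the magnifier where they are.

Things in the scene. Friction and masses are not known exactly. Their poses are not given: they have to be found in the camera images.
- cap_mid (a point): Centre of the snap cap, half-way up: 29 mm above its mouth, 29 mm below the top of its knob; z up. The cap is a round steel cup, mouth down, 40 mm across and 32 mm high, with an upright black cylindrical knob 16 mm across and 26 mm high on its middle (58 mm in all, about 0.1 kg). Take it by the knob or the cup; its yaw does not matter.
- snap_cap: The same cap; origin at the middle of its mouth (underside), z up its axis. Bore 30 mm wide, 28 mm deep, behind a 3 mm thick inward lip at the mouth that leaves 22 mm. At the start it hangs over one of the rack's pegs, the peg's top under its inner roof, mouth 26 mm above the desk; it must rise over 28 mm before it moves sideways.
- rack: Dark wooden bar 60 x 250 x 12 mm, screwed to the desk, with three upright steel pegs 16 mm thick, tops 54 mm above the desk, 85 mm apart along its length (its y). Which peg holds what varies. Origin at the middle of its underside.
- stud_top (a point): Tip of the stud, 51.5 mm above the desk, on its upright axis. The stud is 19 mm thick, with a tip coned over 6 mm to 8 mm wide and four sprung balls round it, centres 38.5 mm above the desk, standing out to 26 mm across. Pushing the cap over them takes 6 to 12 N while its mouth is 43 to 39 mm above the desk; the force drops (click) at 38 to 36 mm, then the balls draw the cap down to 32 mm.
- jig: The jig round the stud: a steel plate 130 (x) x 100 (y) x 12 mm screwed to the desk, origin under the stud. After the click the cap meets the cursor frame with its mouth 31 mm above the desk (cap centre 60 mm above the desk), and from there pushes the frame down.
- cursor_frame (a joint): How far the cursor frame is pushed down, in m: 0 at rest, 0.006 at its stop. The frame is an aluminium rectangle 76 x 56 x 5 mm round the stud, top face 31 mm above the desk at rest, on two rubber strips that give 2.5 N per mm. If the cap is let go after the click it stays on, but the frame springs back to about 0.
- blank_cover: Bystander: a flat round steel cover with no knob, 52 mm across and 22 mm high, on another peg of the rack. Origin at the middle of its underside.
- brass_ring: Bystander: a brass ring 42 mm across and 12 mm high, round the foot of another peg of the rack. Origin at the middle of its underside.
- brace0: Bystander: a flat U-shaped brass slide rule end brace, 38 x 45 x 4 mm, lying on the desk between rack and jig, nearer the robot.
- brace1: Bystander: the second brass end brace, the same, lying beyond the jig.
- magnifier: Bystander: a green glass magnifier, rim 75 mm across, 14 mm high, with a 103 mm handle along its -y, lying beyond the rack. Origin under its lens.
Things that resemble listed ones, but are neither listed nor needed, are in the scene too. Leave any turquoise look-alike of the snap_cap alone.

How it is judged:
On the way, in this order (a step that is already met when the one before it is completed fails the run):
1. the snap cap is held by the gripper and lifted clear of its peg (height (world z) of cap_mid above 0.09 m and contact force between the fingers and snap_cap above 1 N), for 0.2 s.
2. the snap cap has clicked over the stud's balls (horizontal distance between cap_mid and stud_top below 0.004 m and angle between snap_cap's own z axis and vertical below 0.12 rad and height (world z) of cap_mid below 0.0615 m), for 0.1 s.
At the end, for the whole second after the job is handed in: The cap sits clicked and upright (0.12 rad) on the stud (axes within 4 mm), its centre below 59 mm; the fingers still press it (over 2 N), the cursor frame stays pushed down over 2 mm and the cap presses it with over 3 N (horizontal distance between cap_mid and stud_top below 0.004 m and angle between snap_cap's own z axis and vertical below 0.12 rad and height (world z) of cap_mid below 0.059 m and value of joint cursor_frame above 0.002 m and contact force between snap_cap and cursor_frame above 3 N and contact force between the fingers and snap_cap above 2 N); the arm keeps its last pose, push and grip.
It fails at once if a bystander is moved by more than 25 mm (distance of any of blank_cover, brass_ring, brace0, brace1, magnifier from where it was at the start of the episode above 0.025 m).
It also fails if it takes over 51 s, if anything falls off the work surface, if the arm or the gripper's body presses on something with over 40 N, if the wrist force passes 120 N, or if a joint passes its speed limit or range.

ROBOT

A 6-joint arm with a two-finger parallel gripper is mounted at the origin on the work surface. World frame = base frame: x ahead of the robot, y to its left, z up, the work surface at z = 0. Lengths are in m, angles in rad, forces in N, time in s.
With the tool pointing down it reaches from about 0.35 to 0.775 m from the base axis. Payload 5.5 kg.
Tool frame: the origin (TCP) lies on the centre line of the jaws, within the pads' length; the fingertips stand 11 mm ahead of it and the grasp point (between the pads) lies 8 mm behind it (env.tip_reach is the distance from the TCP to the fingertips, in m); z points along the fingers, x is the direction in which the jaws open and shut, and the axes are right-handed (so a half turn about z gives the same grasp; the last joint's range is limited). The gripper opens to 85 mm and grips with 20 to 120 N. Pads are 22 mm wide; open, the fingers measure 114 mm over their backs; the gripper's body (76 mm by 85 mm) begins 54 mm behind the grasp point. The pads swing forward as they close: fully open they stand 13 mm farther back than shut.
Start: joints at [-1.347, 0.313, 0.046, 1.304, 0, 1.431], TCP at [0.205, -0.537, 0.205] pointing down, gripper open.
Joint ranges: [-2.76, 2.76], [-0.86, 1.69], [-1.03, 1.26], [-2.2, 2.34], [-1.47, 1.5], [-3.14, 3.14]. Speed limits (rad/s): [2.57, 2.57, 3.14, 3.14, 3.14, 3.14].

INTERFACE

Orientations are given as a unit quaternion [w, x, y, z].
In Python, from workcell import env gives the robot as it stands.
- The arm moves only by the tool carry_out, never from a script. Its argument "moves" is one flat list of numbers, 7 for each row, row after row: the gripper command: -1 is shut, 1 is fully open, values between are in proportion, then the shift along the tool's x, y, z in m, then the turn, a rotation vector about the tool's x, y, z in degrees. A call has exactly 5 rows; each row shifts and turns the pose as measured when the row begins, along the tool's axes as they then stand; what a row does not reach is not made up. A row lasts 1/8 s, in which the tool goes at most 62.5 mm and 10.7 degrees, less where a joint would pass 70% of its speed; a pose out of reach is approached as far as the arm can. A call is refused whole if a number of a shift passes 0.0625 or a number of a turn 10.7, either way. A call with a gripper value outside its range is refused whole. The fingers move at their own pace and stop on an object; "squeeze" is the grip in N (left out, the last holds). Time passes only in rows, so rows that do not move let the fingers close, or fill a call up. It gives the time, the measured TCP pose, the force and the opening at its end, in the units of the state.
- env.get_state(): the state, without advancing time (a new reading comes with each control period).
- env.read_camera(name): name is "scene" or "top" or "wrist"; returns the picture (420x560x3 uint8, red, green, blue); there is no depth.
- env.calibration(name): a dict with "camera_matrix" (3x3 intrinsics, pixels), "k1" (the pictures are not rectified: a ray, as slopes to the right and down, at radius r is drawn at 1 + k1 r^2 times it, then the intrinsics apply), "rvec" (rotation vector, rad) and "tvec" (3), from world to camera coordinates, as OpenCV has them; the wrist camera has in their place "hand_eye" (4x4, takes a point from camera to tool coordinates, whose origin is the TCP and whose axes are the tool frame's). Camera axes: x right, y down, z forward; pixel columns grow to the right and rows downward; lengths in m; the calibration is good to about 2 mm. A picture is of the moment at which its call begins: read the wrist's pose just before it. calibration takes no time and is no camera call.
- env.hand_in(): hands the job in, once; it reports no verdict.
The state is a dict: "clock": time; "joint_pos": joint angles; "qvel": joint speeds; "tau": joint torques, N m; "tcp_pos": TCP position; "orientation": TCP orientation; "wrist_force": force on the tool from outside, world axes, zero at the start; "ft_torque": the same for the moment, N m; "finger_gap": finger opening in m.
Only numpy, scipy, OpenCV 4.12 (cv2) and the standard library are available. Lean on these libraries where they do the work, as an engineer would, in place of code of your own. Each camera call takes 0.05 s, during which the arm holds its last target. There are 200 camera calls.

## Working session

There is one attempt and no reset: what is moved stays moved. The work goes in short steps, Python scripts to look and compute and a tool call to move; the robot and the scene stay as the last step left them, time stands still between calls to the robot, and variables do not carry over. Pictures are saved under pics/ and viewed, about 8 in all and at most 12, crops included, and the job is handed in when it is done.

Besides the shell and the picture viewer there is one more tool, called after "Emit:" as name(argument=value, ...) on one line, values as JSON. carry_out: Moves the arm, as the interface text tells. Its arguments: {"type":"object","properties":{"moves":{"type":"array"},"squeeze":{"type":"number"}},"required":["moves"]}

```bash
mkdir -p pics; ls; cat > h.py <<'E'
import numpy as np, cv2
from workcell import env
from scipy.spatial.transform import Rotation as R
def shot(n,name):
    s=env.get_state(); im=env.read_camera(n); cv2.imwrite('pics/'+name+'.png',im[:,:,::-1]); return s,im
def ray(n,uv,s=None):
    c=env.calibration(n);K=np.array(c['camera_matrix']);k=c['k1']
    d=(np.array(uv,float)-K[:2,2])/[K[0,0],K[1,1]]
    x=d.copy()
    for _ in range(30): x=d/(1+k*(x@x))
    v=np.array([x[0],x[1],1])
    if n=='wrist':
        q=s['orientation'];Rt=R.from_quat([q[1],q[2],q[3],q[0]]).as_matrix();H=np.array(c['hand_eye'])
        return Rt@H[:3,3]+np.array(s['tcp_pos']),Rt@H[:3,:3]@v
    M=R.from_rotvec(np.ravel(c['rvec'])).as_matrix();t=np.ravel(c['tvec'])
    return -M.T@t,M.T@v
def at(n,uv,z,s=None):
    o,v=ray(n,uv,s);return o+v*(z-o[2])/v[2]
def proj(n,p,s=None):
    c=env.calibration(n);K=np.array(c['camera_matrix']);k=c['k1']
    if n=='wrist':
        q=s['orientation'];Rt=R.from_quat([q[1],q[2],q[3],q[0]]).as_matrix();H=np.array(c['hand_eye'])
        x=H[:3,:3].T@(Rt.T@(np.array(p)-s['tcp_pos'])-H[:3,3])
    else: x=R.from_rotvec(np.ravel(c['rvec'])).as_matrix()@p+np.ravel(c['tvec'])
    x=x[:2]/x[2];x=x*(1+k*x@x);return x*[K[0,0],K[1,1]]+K[:2,2]
E
python3 - <<'E'
from h import *
shot('scene','s0');shot('top','t0')
s=env.get_state();print(s['tcp_pos'],s['orientation'],s['wrist_force'])
for n in('scene','top'):print(n,ray(n,(280,210)))
E
```

```text
pics
[ 0.20447178 -0.53689932  0.20429195] [-5.45865305e-04  8.23344584e-01 -5.67541217e-01 -6.05084890e-04] [-0.26844221  0.09602386  0.70261639]
scene (array([ 0.92459966, -0.41399889,  0.62919507]), array([-0.43310391,  0.57269688, -0.69605604]))
top (array([0.48492365, 0.01139498, 0.7479487 ]), array([ 0.12927826,  0.0596895 , -0.9898285 ]))
```

View pics/t0.png

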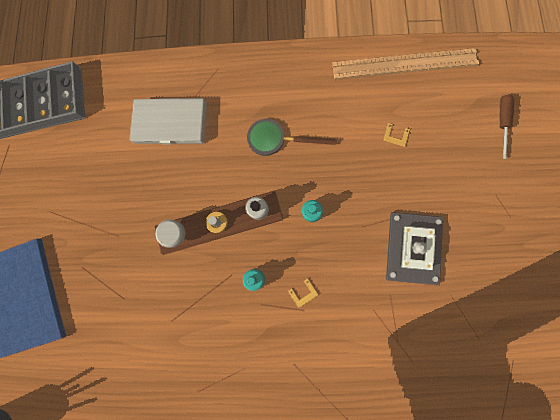

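View pics/s0.png

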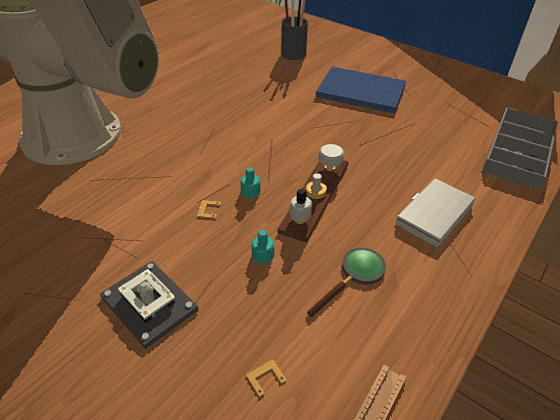

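The top view shows the cap with its black knob at about (256,206), turquoise look-alikes at (312,210) and (253,279), and the stud at about (419,247). In the scene view the knob top is at about (301,192) and the stud is at about (147,288).

```bash
python3 - <<'E'
from h import *
print('knob top',at('top',(255,205),.084),at('scene',(301,192),.084))
print('cup top',at('top',(257,207),.058),'stud',at('top',(419,246),.0515),at('scene',(147,286),.0515))
print('cover',at('top',(170,232),.06),'turq',at('top',(313,209),.04),at('top',(253,278),.04))
print('plate corners',[at('top',p,.012)[:2].round(3) for p in((392,212),(446,215),(440,284),(387,281))])
a=cv2.imread('pics/t0.png')[170:310,140:460];b=cv2.imread('pics/s0.png')[130:350,90:350]
cv2.imwrite('pics/c0.png',np.vstack([cv2.resize(a,(768,336),interpolation=3)]))
cv2.imwrite('pics/c1.png',cv2.resize(b,(700,592),interpolation=3))
E
```

```text
knob top [0.58204377 0.09504019 0.084     ] [0.58629387 0.09365805 0.084     ]
cup top [0.58203963 0.09472832 0.058     ] stud [ 0.50204382 -0.19373666  0.0515    ] [ 0.50901944 -0.19660379  0.0515    ]
cover [0.54135238 0.25625321 0.06      ] turq [ 0.57705311 -0.00706477  0.04      ] [0.45383366 0.1070259  0.04      ]
plate corners [array([ 0.569, -0.158]), array([ 0.56 , -0.261]), array([ 0.431, -0.24 ]), array([ 0.44 , -0.141])]
```

View pics/c0.png

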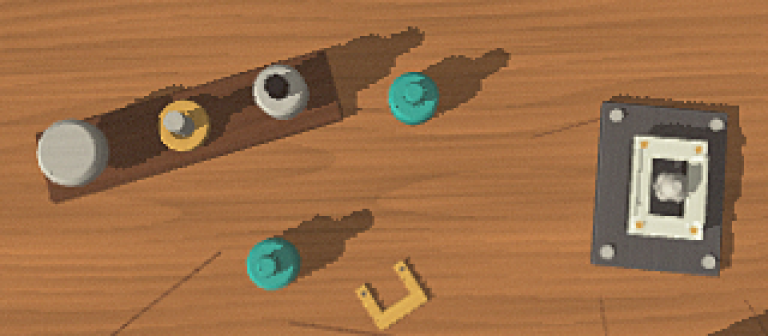

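Zoomed in, the knob top is at about (255,205) and the stud tip at about (418.5,247). The magnitudes fit the given sizes. I'll go over the jig first for a close look.

```bash
cat >> h.py <<'E'
def to(p,s=None):
    s=s or env.get_state();q=s['orientation'];r=R.from_quat([q[1],q[2],q[3],q[0]])
    print('shift',(r.inv().apply(np.array(p)-s['tcp_pos'])).round(4),'tcp',np.round(s['tcp_pos'],4),'xaxis',r.as_matrix()[:,0].round(3),'z',r.as_matrix()[:,2].round(4),'j',np.round(s['joint_pos'],2))
E
python3 - <<'E'
from h import *
c=env.calibration('wrist');print(np.round(c['hand_eye'],3),np.round(c['camera_matrix'],0),env.tip_reach)
to((.503,-.195,.2));to((.583,.094,.2))
E
```

```text
[[ 1.     0.    -0.001  0.001]
 [-0.     0.965  0.262 -0.066]
 [ 0.001 -0.262  0.965 -0.168]
 [ 0.     0.     0.     1.   ]] [[336.   0. 275.]
 [  0. 336. 204.]
 [  0.   0.   1.]] 0.011
shift [-0.2133 -0.4006  0.0047] tcp [ 0.2045 -0.5369  0.2043] xaxis [ 0.356 -0.935 -0.002] z [-4.0e-04  1.6e-03 -1.0e+00] j [-1.35  0.31  0.05  1.3  -0.    1.43]
shift [-0.4549 -0.5782  0.0051] tcp [ 0.2045 -0.5369  0.2043] xaxis [ 0.356 -0.935 -0.002] z [-4.0e-04  1.6e-03 -1.0e+00] j [-1.35  0.31  0.05  1.3  -0.    1.43]
```

Emit:
carry_out(moves=[1,-0.029,-0.055,0,0,0,0,1,-0.029,-0.055,0,0,0,0,1,-0.029,-0.055,0,0,0,0,1,-0.029,-0.055,0,0,0,0,1,-0.029,-0.055,0,0,0,0], squeeze=60)

```text
clock: 0.72
tcp_pos: [0.4105, -0.3034, 0.2016]
orientation: [-0.001, 0.82, -0.572, -0.002]
wrist_force: [0.4, -1.9, -0.1]
finger_gap: 0.0853
```

```bash
python3 - <<'E'
from h import *
to((.503,-.195,.2))
E
```

```text
shift [-0.0697 -0.1243  0.0019] tcp [ 0.4105 -0.3034  0.2016] xaxis [ 0.346 -0.938 -0.004] z [-0.0016  0.004  -1.    ] j [-0.79  0.19 -0.12  1.26  0.    1.99]
```

Emit:
carry_out(moves=[1,-0.024,-0.042,0,0,0,0,1,-0.024,-0.042,0,0,0,0,1,-0.024,-0.042,0,0,0,0,1,0,0,0,0,0,-10,1,0,0,0,0,0,-10])

```text
clock: 1.35
tcp_pos: [0.5078, -0.1826, 0.1997]
orientation: [-0.002, 0.911, -0.412, -0.003]
wrist_force: [0.3, -0.2, 0.4]
finger_gap: 0.0856
```

```bash
python3 - <<'E'
from h import *
s,im=shot('wrist','w1');to((.503,-.195,.2))
print(proj('wrist',np.array([.503,-.195,.0515]),s))
E
```

```text
shift [ 0.0062  0.0118 -0.0004] tcp [ 0.5077 -0.1825  0.1997] xaxis [ 0.664 -0.748 -0.008] z [-0.0046  0.0066 -1.    ] j [-0.5   0.25 -0.05  1.28  0.    1.92]
[282.22322829 196.25167247]
```

View pics/w1.png

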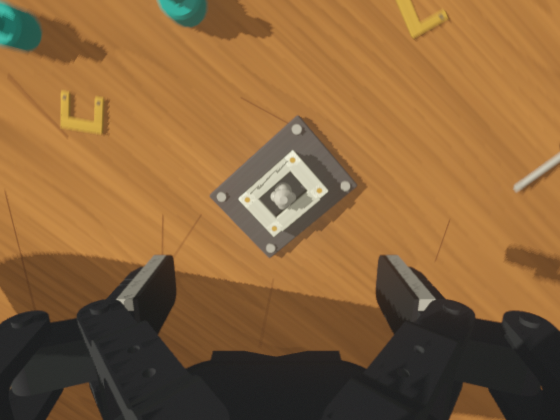

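The wrist view shows the stud tip at about (285,193), against (282,196) predicted. The plate's bolts are at (297,129), (345,186), (270,248) and (222,197).

```bash
cat > st.py <<'E'
from h import *
E
python3 - <<'E'
from h import *
s=env.get_state()
b=[(297,129),(345,186),(270,248),(222,197)];f=[(292,160),(320,190),(275,229),(248,199)]
B=np.array([at('wrist',p,.015,s) for p in b]);F=np.array([at('wrist',p,.031,s) for p in f])
print(B.round(4),B.mean(0));print(F.round(4),F.mean(0));print(at('wrist',(285,193),.0515,s))
im=cv2.imread('pics/w1.png');cv2.imwrite('pics/w1c.png',cv2.resize(im[110:270,200:370],(680,640))[:600])
to((.583,.094,.2))
E
```

```text
[[ 0.5595 -0.1651  0.015 ]
 [ 0.5497 -0.2438  0.015 ]
 [ 0.4427 -0.2311  0.015 ]
 [ 0.4525 -0.1531  0.015 ]] [ 0.50109466 -0.19826837  0.015     ]
[[ 0.5337 -0.1808  0.031 ]
 [ 0.5301 -0.223   0.031 ]
 [ 0.4677 -0.2166  0.031 ]
 [ 0.4736 -0.174   0.031 ]] [ 0.50127521 -0.1985974   0.031     ]
[ 0.50716092 -0.19479277  0.0515    ]
shift [-0.1568 -0.2399  0.0011] tcp [ 0.5077 -0.1825  0.1997] xaxis [ 0.664 -0.748 -0.008] z [-0.0046  0.0066 -1.    ] j [-0.5   0.25 -0.05  1.28  0.    1.92]
```

View pics/w1c.png

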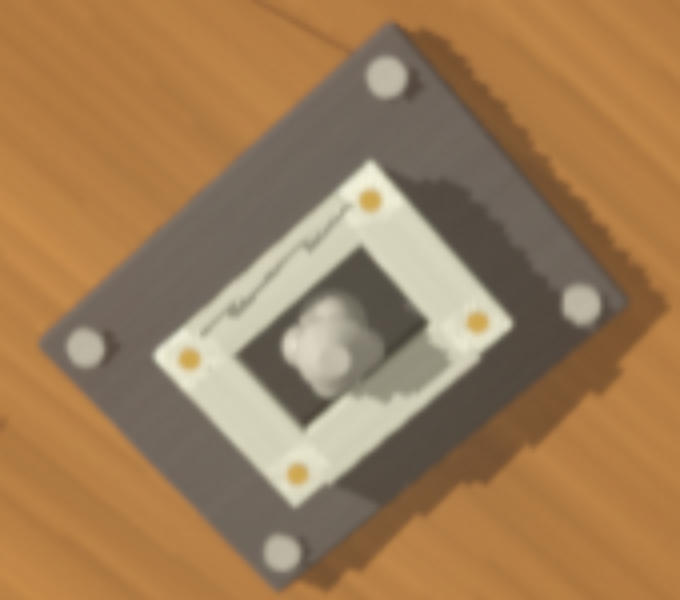

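In the crop the stud tip maps to image (283.7,199.2), and the plate and frame centres agree on about (0.501,-0.198). Next, over to the cap.

Emit:
carry_out(moves=[1,-0.0315,-0.049,0,0,0,0,1,-0.0315,-0.049,0,0,0,0,1,-0.0315,-0.049,0,0,0,0,1,-0.0315,-0.049,0,0,0,0,1,-0.0315,-0.049,0,0,0,0])

```text
clock: 2.02
tcp_pos: [0.5903, 0.0994, 0.1992]
orientation: [-0.001, 0.907, -0.421, -0.004]
wrist_force: [0.8, -0.3, -0.2]
finger_gap: 0.0856
```

```bash
python3 - <<'E'
from h import *
q=R.from_rotvec([0,0,0])
s,im=shot('wrist','w2');to((.583,.094,.2),s)
print(proj('wrist',np.array([.583,.094,.084]),s),s['qvel'].round(3))
cv2.imwrite('pics/w2c.png',cv2.resize(im[90:290,180:400,::-1],(660,600),interpolation=2))
E
```

```text
shift [-0.0006  0.0091 -0.0007] tcp [0.5903 0.0994 0.1992] xaxis [ 0.645 -0.764 -0.009] z [-0.0062  0.0059 -1.    ] j [0.03 0.37 0.11 1.32 0.01 2.47]
[275.04963768 201.93603758] [0.785 0.382 0.541 0.153 0.004 0.813]
```

View pics/w2c.png

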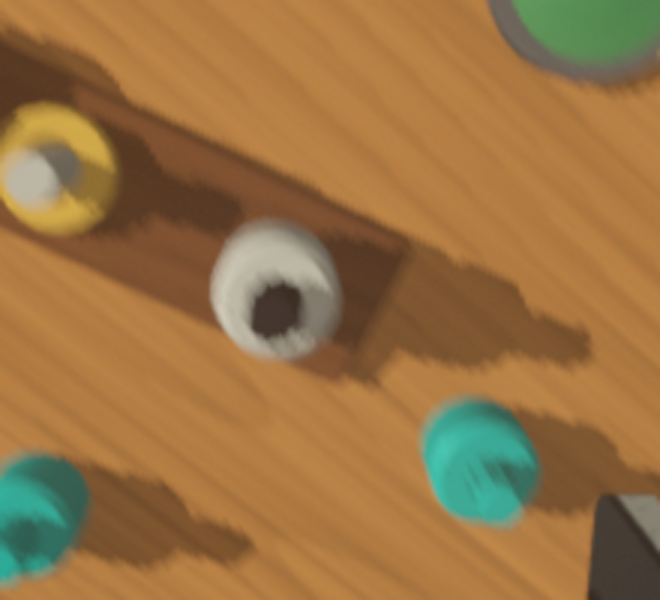

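The knob is at (272,193), but the arm was still moving. I'll settle it, level the tool, and remeasure lower down.

Emit:
carry_out(moves=[1,0,0,0,0,0,0,1,0,0,0.03,0,0,0,1,0,0,0.015,0,0,0,1,0,0,0,0,0,0,1,0,0,0,0,0,0])

```text
clock: 2.7
tcp_pos: [0.5908, 0.1047, 0.1528]
orientation: [-0.003, 0.907, -0.422, -0.005]
wrist_force: [-0.1, 0.1, 0.1]
finger_gap: 0.0852
```

```bash
cat >> h.py <<'E'
def lev(s=None):
    s=s or env.get_state();q=s['orientation'];r=R.from_quat([q[1],q[2],q[3],q[0]])
    t=r.inv().apply([0,0,-1]); print('turn deg',np.degrees(np.cross([0,0,1],t)).round(2))
E
python3 - <<'E'
from h import *
s,im=shot('wrist','w3');to((.583,.094,.15),s);lev(s)
print(proj('wrist',np.array([.583,.094,.084]),s),s['qvel'].round(3))
cv2.imwrite('pics/w3c.png',cv2.resize(im[110:310,180:400,::-1],(660,600),interpolation=2))
E
```

```text
shift [0.0032 0.0128 0.0027] tcp [0.5908 0.1047 0.1528] xaxis [ 0.644 -0.765 -0.011] z [-0.0062  0.0095 -0.9999] j [0.04 0.38 0.02 1.21 0.01 2.48]
turn deg [-0.08  0.65  0.  ]
[279.63869795 223.16355987] [-0.011 -0.    -0.004 -0.001  0.     0.005]
```

View pics/w3c.png

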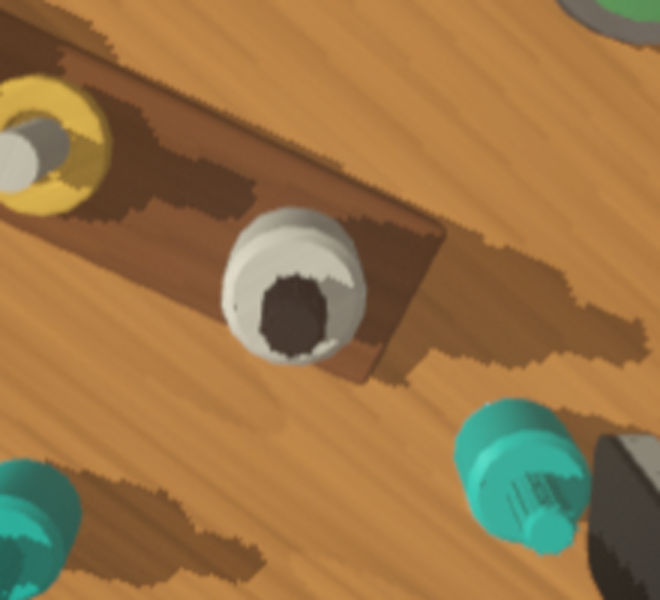

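Settled now: the knob top disc is centred at about (278,218), and the cup top at about (278,208).

```bash
python3 - <<'E'
from h import *
s=env.get_state()
print(at('wrist',(278,218),.084,s),at('wrist',(278,208),.058,s))
for z in (.084,.058):print(z,proj('wrist',np.array([.5855,.0965,z]),s))
E
```

```text
[0.58535017 0.09752583 0.084     ] [0.58552037 0.09783911 0.058     ]
0.084 [279.19111648 218.70988305]
0.058 [279.24087044 209.04286685]
```

Emit:
carry_out(moves=[1,0.002,0.0087,0,0,0.65,0,1,0,0,0,0,0,0,1,0,0,0.03,0,0,0,1,0,0,0.02,0,0,0,1,0,0,0,0,0,0])

```text
clock: 3.38
tcp_pos: [0.5873, 0.0964, 0.1055]
orientation: [-0.002, 0.906, -0.423, 0.004]
wrist_force: [-0.1, 0.3, 0.6]
finger_gap: 0.0852
```

```bash
python3 - <<'E'
from h import *
to((.5855,.0975,.072));lev()
E
```

```text
shift [-0.0022  0.0009  0.0335] tcp [0.5873 0.0964 0.1055] xaxis [ 0.643 -0.766  0.005] z [ 8.6e-03  3.0e-04 -1.0e+00] j [ 0.03  0.39 -0.09  1.08  0.    2.47]
turn deg [-0.39 -0.31  0.  ]
```

Emit:
carry_out(moves=[1,-0.002,0.001,0.017,-0.4,-0.3,0,1,0,0,0.014,0,0,0,1,0,0,0,0,0,0,1,0,0,0,0,0,0,1,0,0,0,0,0,0])

```text
clock: 4.0
tcp_pos: [0.5868, 0.0976, 0.0747]
orientation: [-0.0, 0.906, -0.422, 0.001]
wrist_force: [0.7, -0.0, 0.6]
finger_gap: 0.0855
```

```bash
python3 - <<'E'
from h import *
to((.5855,.0975,.072));lev()
E
```

```text
shift [-0.0008  0.001   0.0027] tcp [0.5868 0.0976 0.0747] xaxis [ 0.643 -0.766  0.002] z [ 2.5e-03 -1.0e-04 -1.0e+00] j [ 0.03  0.42 -0.13  1.02 -0.    2.47]
turn deg [-0.11 -0.1   0.  ]
```

Emit:
carry_out(moves=[1,-0.001,0.001,0.002,0,0,0,-1,0,0,0,0,0,0,-1,0,0,0,0,0,0,-1,0,0,0,0,0,0,-1,0,0,0,0,0,0], squeeze=70)

```text
clock: 4.62
tcp_pos: [0.586, 0.0977, 0.0736]
orientation: [-0.001, 0.906, -0.422, 0.002]
wrist_force: [0.8, 0.2, 0.4]
finger_gap: 0.0123
```

Emit:
carry_out(moves=[-1,0,0,0,0,0,0,-1,0,0,0,0,0,0,-1,0,0,0,0,0,0,-1,0,0,0,0,0,0,-1,0,0,0,0,0,0])

```text
clock: 5.25
tcp_pos: [0.586, 0.0977, 0.0735]
orientation: [-0.001, 0.906, -0.422, 0.002]
wrist_force: [-0.8, -0.7, -0.1]
finger_gap: -0.0001
```

```bash
python3 - <<'E'
from h import *
to((.5855,.0975,.13));lev()
E
```

```text
shift [-0.      0.0003 -0.0565] tcp [0.586  0.0977 0.0735] xaxis [ 0.643 -0.766  0.003] z [ 0.0043 -0.     -1.    ] j [ 0.03  0.41 -0.14  1.01 -0.    2.47]
turn deg [-0.19 -0.16  0.  ]
```

The fingers shut on nothing, so I'll look before going further.

```bash
python3 - <<'E'
from h import *
s,im=shot('wrist','w4');_,b=shot('scene','s4')
cv2.imwrite('pics/m4.png',np.hstack([cv2.resize(im[150:420,140:410,::-1],(400,400)),cv2.resize(b[130:270,220:360,::-1],(400,400),interpolation=2)]))
print(proj('scene',np.array([.586,.0977,.0625])),proj('wrist',np.array([.586,.0977,.0625]),s))
E
```

```text
[301.64856041 199.66135151] [273.77359106 233.84202274]
```

View pics/m4.png

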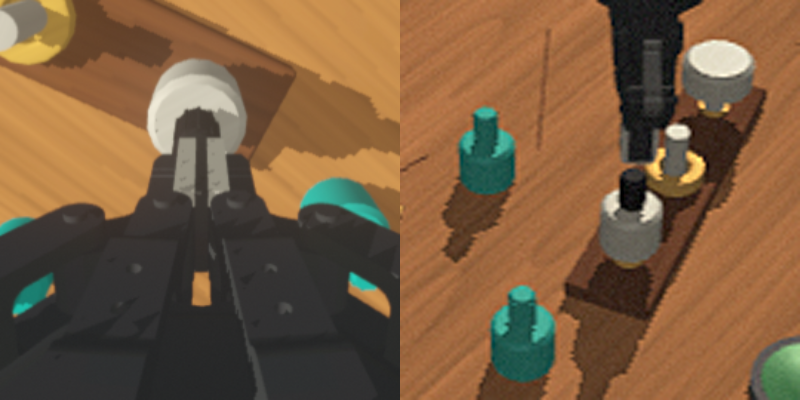

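The wrist and scene views both show the shut fingertips, at scene (304,186), behind or above the knob top at (301,190). They are not around it.

```bash
python3 - <<'E'
from h import *
s=env.get_state()
for z in(.0625,.075,.085,.095):print(z,proj('scene',np.array([.586,.0977,z])),proj('wrist',np.array([.586,.0977,z]),s),at('scene',(304,186),z),at('wrist',(277,241),z,s))
b=cv2.imread('pics/s4.png')[140:240,250:350];w=cv2.imread('pics/w4.png')[170:300,210:340]
cv2.imwrite('pics/m5.png',np.hstack([cv2.resize(w,(400,400),interpolation=2),cv2.resize(b,(400,400),interpolation=2)]))
E
```

```text
0.0625 [301.64856041 199.66135151] [273.75442796 233.84128498] [0.56749118 0.1306831  0.0625    ] [0.58387409 0.09350895 0.0625    ]
0.075 [301.97213472 194.51285236] [273.67936998 241.96034899] [0.57536818 0.11866866 0.075     ] [0.58754644 0.09670162 0.075     ]
0.085 [302.23584915 190.31572956] [273.61162397 249.29142579] [0.58166977 0.1090571  0.085     ] [0.59048433 0.09925576 0.085     ]
0.095 [302.50399401 186.04710418] [273.53569429 257.51142924] [0.58797137 0.09944555 0.095     ] [0.59342221 0.10180991 0.095     ]
```

View pics/m5.png

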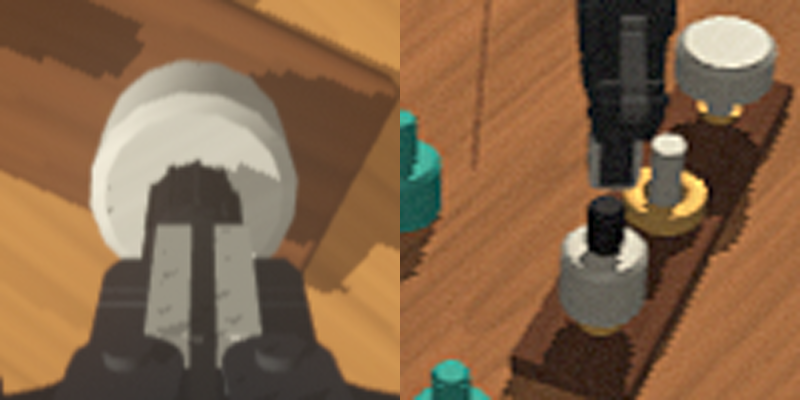

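Emit:
carry_out(moves=[1,0,0,0,0,0,0,1,0,0,0,0,0,0,1,0,0,0,0,0,0,1,0,0,0,0,0,0,1,0,0,0,0,0,0])

```text
clock: 5.98
tcp_pos: [0.586, 0.0977, 0.0735]
orientation: [-0.001, 0.906, -0.422, 0.002]
wrist_force: [0.5, 0.4, 0.8]
finger_gap: 0.0854
```

```bash
python3 - <<'E'
from h import *
s=env.get_state();q=s['orientation'];r=R.from_quat([q[1],q[2],q[3],q[0]])
for y in(-.011,-.006):
  for z in (.011,0,-.011,-.02,-.03):
    print(y,z,proj('wrist',r.apply([0,y,z])+s['tcp_pos'],s).round(0),proj('scene',r.apply([0,0,z])+s['tcp_pos']).round(0))
to((.5855,.0975,.0585));lev();print([k for k in dir(env) if k[0]!='_'],s['finger_gap'])
E
```

```text
-0.011 0.011 [274. 215.] [302. 200.]
-0.011 0 [274. 221.] [302. 195.]
-0.011 -0.011 [274. 228.] [302. 191.]
-0.011 -0.02 [273. 235.] [302. 187.]
-0.011 -0.03 [273. 243.] [303. 182.]
-0.006 0.011 [274. 224.] [302. 200.]
-0.006 0 [274. 230.] [302. 195.]
-0.006 -0.011 [274. 238.] [302. 191.]
-0.006 -0.02 [273. 245.] [302. 187.]
-0.006 -0.03 [273. 253.] [303. 182.]
shift [-0.0002  0.0006  0.015 ] tcp [0.586  0.0977 0.0735] xaxis [ 0.643 -0.766  0.003] z [ 0.0043 -0.     -1.    ] j [ 0.03  0.41 -0.14  1.01 -0.    2.47]
turn deg [-0.19 -0.16  0.  ]
['MotionError', 'calibration', 'get_state', 'hand_in', 'read_camera', 'tip_reach'] 0.08536239265776145
```

The images put the shut tips 20–30 mm behind the TCP, not the stated 11 mm ahead. I'll go 26 mm lower, close again, and check the opening (16 mm means the knob, 40 mm the cup).

Emit:
carry_out(moves=[1,0,0.0005,0.014,-0.2,-0.15,0,1,0,0,0.012,0,0,0,1,0,0,0,0,0,0,-1,0,0,0,0,0,0,-1,0,0,0,0,0,0])

```text
clock: 6.6
tcp_pos: [0.585, 0.0973, 0.0447]
orientation: [0.001, 0.906, -0.422, -0.001]
wrist_force: [-0.5, 0.7, 0.2]
finger_gap: 0.0518
```

Emit:
carry_out(moves=[-1,0,0,0,0,0,0,-1,0,0,0,0,0,0,-1,0,0,0,0,0,0,-1,0,0,0,0,0,0,-1,0,0,0,0,0,0])

```text
clock: 7.22
tcp_pos: [0.5854, 0.0974, 0.0456]
orientation: [0.0, 0.906, -0.422, -0.0]
wrist_force: [-0.3, -0.7, 0.2]
finger_gap: 0.0125
```

```bash
python3 - <<'E'
from h import *
to((.5855,.0975,.13));lev();s=env.get_state();print(s['finger_gap'],s['wrist_force'],s['ft_torque'])
E
```

```text
shift [-0.     -0.0001 -0.0844] tcp [0.5854 0.0974 0.0456] xaxis [ 0.643 -0.766 -0.   ] z [-8.e-04 -1.e-04 -1.e+00] j [ 0.03  0.44 -0.17  0.96 -0.    2.47]
turn deg [ 0.04  0.03 -0.  ]
0.012457308152664942 [-0.28782402 -0.74303766  0.18695123] [-0.01787598  0.02778815 -0.01977474]
```

```bash
python3 - <<'E'
from h import *
s,w=shot('wrist','w6');_,b=shot('scene','s6');print(s['finger_gap'])
cv2.imwrite('pics/m6.png',np.hstack([cv2.resize(w[170:300,210:340,::-1],(400,400),interpolation=2),cv2.resize(b[160:240,260:340,::-1],(400,400),interpolation=2)]))
E
```

```text
0.012457308152664942
```

View pics/m6.png

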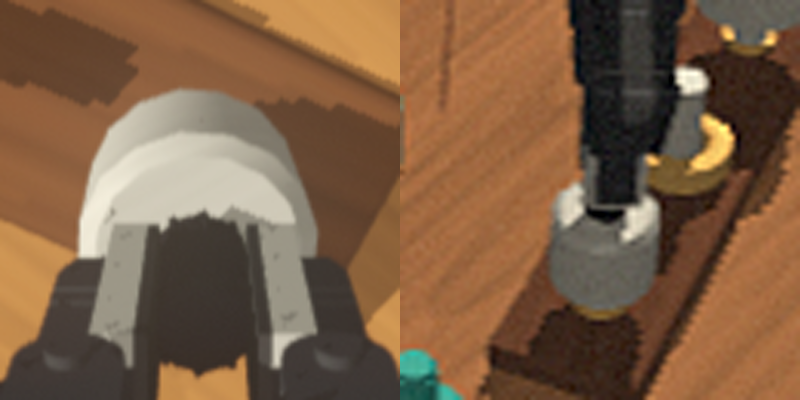

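The knob is held, with the tips just above the cup. At this grip, mouth height is TCP z minus 19.6 mm. Lifting straight up.

Emit:
carry_out(moves=[-1,0,0,-0.012,0,0,0,-1,0,0,-0.025,0,0,0,-1,0,0,-0.03,0,0,0,-1,0,0,-0.02,0,0,0,-1,0,0,0,0,0,0])

```text
clock: 7.95
tcp_pos: [0.5854, 0.0973, 0.1373]
orientation: [0.0, 0.906, -0.422, -0.0]
wrist_force: [0.1, -1.3, -1.4]
finger_gap: 0.0127
```

```bash
python3 - <<'E'
from h import *
s=env.get_state();print(s['finger_gap'],s['wrist_force'])
to((.5015,-.198,.13));lev()
E
```

```text
0.012718218911804868 [ 0.09015357 -1.27508563 -1.35302662]
shift [0.1722 0.2542 0.0074] tcp [0.5854 0.0973 0.1373] xaxis [ 0.643 -0.766 -0.   ] z [-6.e-04 -2.e-04 -1.e+00] j [ 0.03  0.38 -0.03  1.16 -0.    2.47]
turn deg [ 0.04  0.01 -0.  ]
```

Emit:
carry_out(moves=[-1,0.02,0.03,0,0,0,0,-1,0.03,0.05,0,0,0,0,-1,0.03,0.05,0,0,0,0,-1,0.03,0.05,0,0,0,0,-1,0.03,0.05,0,0,0,0])

```text
clock: 8.57
tcp_pos: [0.498, -0.1605, 0.1341]
orientation: [0.0, 0.908, -0.418, -0.001]
wrist_force: [1.4, -0.2, -1.4]
finger_gap: 0.0125
```

```bash
python3 - <<'E'
from h import *
s=env.get_state();print(s['finger_gap'],s['wrist_force'])
to((.5015,-.198,.13));lev()
E
```

```text
0.012456221117317364 [ 1.40928647 -0.21820476 -1.43757549]
shift [0.0308 0.0217 0.0041] tcp [ 0.498  -0.1605  0.1341] xaxis [ 0.65  -0.76  -0.002] z [-1.6e-03  6.0e-04 -1.0e+00] j [-0.47  0.25 -0.22  1.11 -0.    1.97]
turn deg [ 0.04  0.09 -0.  ]
```

Emit:
carry_out(moves=[-1,0.015,0.03,0,0,0,0,-1,0.005,0.02,0,0,0.1,0,-1,0,0,0,0,0,0,-1,0,0,0,0,0,0,-1,0,0,0,0,0,0])

```text
clock: 9.2
tcp_pos: [0.4693, -0.2118, 0.1311]
orientation: [0.0, 0.907, -0.421, -0.002]
wrist_force: [-0.2, -0.2, -1.3]
finger_gap: 0.0125
```

```bash
python3 - <<'E'
from h import *
s,w=shot('wrist','w7')
print(s['finger_gap'],s['qvel'].round(3))
to((.5015,-.198,.13));lev()
p=proj('wrist',np.array([.5015,-.198,.0515]),s);print(p)
u,v=np.clip(p.astype(int),[100,75],[460,345]);print(u,v)
cv2.imwrite('pics/w7c.png',cv2.resize(w[v-75:v+75,u-100:u+100,::-1],(800,600),interpolation=2))
E
```

```text
0.01253942089622166 [ 0.007  0.002 -0.    -0.002  0.003  0.001]
shift [ 0.0103 -0.0334  0.001 ] tcp [ 0.4693 -0.2117  0.1311] xaxis [ 0.645 -0.764 -0.004] z [-0.0039  0.0017 -1.    ] j [-0.58  0.24 -0.24  1.1  -0.    1.86]
turn deg [ 0.11  0.22 -0.  ]
[288.63749661 158.46186187]
288 158
```

View pics/w7c.png

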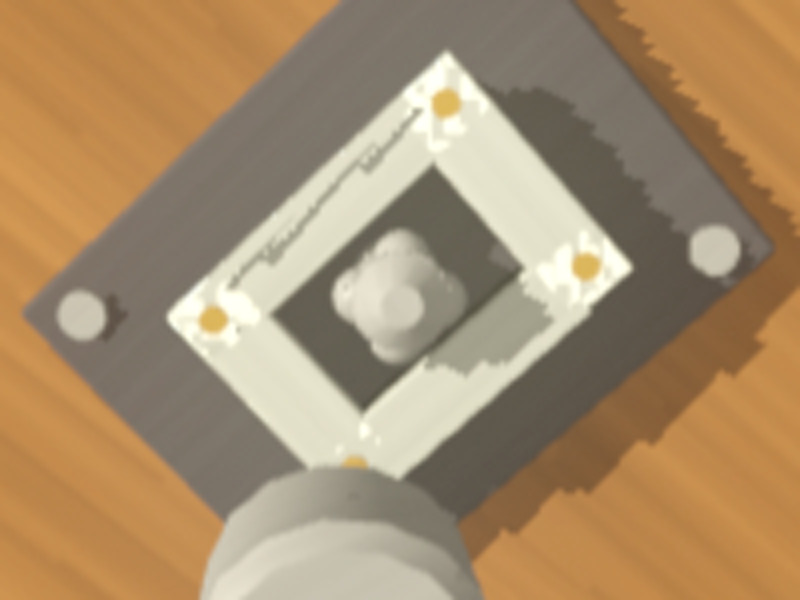

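The stud tip is at (288.75,159.5) and the ball centroid at (288,157.2). The held cup's far mouth edge is at row 199.3, and its column centre is about (340/4+188)=273.

```bash
python3 - <<'E'
from h import *
s=env.get_state();q=s['orientation'];r=R.from_quat([q[1],q[2],q[3],q[0]]);T=np.array(s['tcp_pos'])
pts=[at('wrist',(288.75,159.5),.0515,s),at('wrist',(288,157.2),.0385,s),at('wrist',(287.9,156),.031,s)]
for p in pts:print(p,'tool',r.inv().apply(p-T).round(4))
for yc in(-.003,0,.003):
  for z in(.0196,-.0124):print(yc,z,proj('wrist',r.apply([0,yc-.02,z])+T,s).round(1), [proj('wrist',r.apply([x,yc,z])+T,s).round(1) for x in(-.02,.02)])
E
```

```text
[ 0.50098085 -0.19843093  0.0515    ] tool [ 0.0106 -0.0329  0.0795]
[ 0.5008959  -0.19830781  0.0385    ] tool [ 0.0105 -0.0329  0.0925]
[ 0.50098415 -0.19843425  0.031     ] tool [ 0.0107 -0.0329  0.1   ]
-0.003 0.0196 [273.9 190.8] [array([239.9, 223.9]), array([308., 224.])]
-0.003 -0.0124 [273.5 205.7] [array([233.3, 244.5]), array([313.9, 244.5])]
0 0.0196 [273.9 195.8] [array([240.1, 228.7]), array([307.8, 228.8])]
0 -0.0124 [273.6 211.6] [array([233.5, 250.1]), array([313.7, 250.1])]
0.003 0.0196 [273.9 200.9] [array([240.2, 233.5]), array([307.7, 233.6])]
0.003 -0.0124 [273.6 217.6] [array([233.7, 255.6]), array([313.5, 255.7])]
```

All three heights give the stud at (0.5010,-0.1984). The cap axis sits about +1 mm in tool y. Moving above it.

Emit:
carry_out(moves=[-1,0.006,-0.02,0,0.1,0.2,0,-1,0.0046,-0.014,0,0,0,0,-1,0,0,0,0,0,0,-1,0,0,0.02,0,0,0,-1,0,0,0,0,0,0])

```text
clock: 9.88
tcp_pos: [0.5062, -0.1948, 0.1108]
orientation: [0.0, 0.908, -0.419, 0.0]
wrist_force: [-0.7, 0.1, -0.8]
finger_gap: 0.0124
```

```bash
cat > g.py <<'E'
from h import *
import sys
s=env.get_state();q=s['orientation'];r=R.from_quat([q[1],q[2],q[3],q[0]])
off=r.apply([0,.001,0]);to(np.array([.501,-.1984,float(sys.argv[1])])-off*[1,1,0]);lev();print(s['finger_gap'],s['wrist_force'].round(2),s['ft_torque'].round(3),s['clock'])
E
python3 g.py .076
```

```text
shift [-0.0006  0.0053  0.0348] tcp [ 0.5062 -0.1948  0.1108] xaxis [ 0.649 -0.761  0.001] z [ 5.e-04 -3.e-04 -1.e+00] j [-0.52  0.3  -0.21  1.06 -0.    1.92]
turn deg [-0.01 -0.03  0.  ]
0.012428090120572107 [-0.66  0.08 -0.84] [-0.026  0.002  0.026] 9.875
```

Emit:
carry_out(moves=[-1,-0.0005,0.005,0,0,0,0,-1,0,0,0.015,0,0,0,-1,0,0,0.012,0,0,0,-1,0,0,0,0,0,0,-1,0,0,0,0,0,0])

```text
clock: 10.5
tcp_pos: [0.502, -0.1985, 0.0832]
orientation: [0.0, 0.908, -0.419, 0.001]
wrist_force: [-0.9, 0.7, -1.0]
finger_gap: 0.0124
```

```bash
python3 g.py .076
```

```text
shift [-0.0007 -0.0003  0.0072] tcp [ 0.502  -0.1985  0.0832] xaxis [ 0.648 -0.761  0.002] z [ 0.0015 -0.0011 -1.    ] j [-0.53  0.31 -0.26  0.99 -0.    1.91]
turn deg [-0.02 -0.1   0.  ]
0.012406170351563182 [-0.87  0.66 -1.03] [0.002 0.016 0.001] 10.5
```

Emit:
carry_out(moves=[-1,-0.0006,0,0.006,0,-0.1,0,-1,0,0,0.006,0,0,0,-1,0,0,0.005,0,0,0,-1,0,0,0,0,0,0,-1,0,0,0,0,0,0])

```text
clock: 11.12
tcp_pos: [0.5019, -0.1981, 0.0654]
orientation: [-0.0, 0.908, -0.419, 0.0]
wrist_force: [-0.2, 0.5, -0.4]
finger_gap: 0.0127
```

```bash
python3 g.py .0656
```

```text
shift [-0.0004 -0.0001 -0.0002] tcp [ 0.5019 -0.1981  0.0654] xaxis [ 0.649 -0.761  0.001] z [ 9.e-04  0.e+00 -1.e+00] j [-0.53  0.33 -0.29  0.95  0.    1.91]
turn deg [-0.04 -0.03  0.  ]
0.012651648104534641 [-0.23  0.51 -0.43] [0.035 0.    0.013] 11.125
```

Emit:
carry_out(moves=[-1,0,0,0.002,0,0,0,-1,0,0,0.002,0,0,0,-1,0,0,0.002,0,0,0,-1,0,0,0.002,0,0,0,-1,0,0,0.002,0,0,0], squeeze=100)

```text
clock: 11.75
tcp_pos: [0.5042, -0.199, 0.0598]
orientation: [-0.0, 0.908, -0.419, 0.004]
wrist_force: [-2.8, 2.3, 10.6]
finger_gap: 0.0111
```

```bash
python3 g.py .0596
```

```text
shift [-0.0025  0.0011  0.0001] tcp [ 0.5042 -0.199   0.0598] xaxis [ 0.649 -0.761  0.006] z [ 0.0068 -0.0026 -1.    ] j [-0.52  0.33 -0.3   0.93  0.    1.91]
turn deg [-0.2  -0.36  0.  ]
0.011108523863441869 [-2.84  2.26 10.59] [ 0.617  0.789 -0.044] 11.75
```

The force is rising at the balls as expected. The tool has drifted 2.5 mm, so I'll correct while pressing on.

Emit:
carry_out(moves=[-1,-0.002,0.001,0.002,-0.2,-0.3,0,-1,-0.0005,0,0.003,0,0,0,-1,0,0,0.003,0,0,0,-1,0,0,0.003,0,0,0,-1,0,0,0.002,0,0,0])

```text
clock: 12.38
tcp_pos: [0.5031, -0.1981, 0.0497]
orientation: [0.0, 0.908, -0.419, 0.003]
wrist_force: [0.1, 0.8, 3.1]
finger_gap: 0.0113
```

```bash
python3 g.py .0476
```

```text
shift [-0.0011  0.0008  0.0021] tcp [ 0.5031 -0.1981  0.0497] xaxis [ 0.649 -0.761  0.005] z [ 0.0046 -0.0028 -1.    ] j [-0.52  0.34 -0.31  0.91 -0.    1.91]
turn deg [-0.1  -0.29  0.  ]
0.01128916534567036 [0.11 0.8  3.06] [ 0.165  0.154 -0.022] 12.375
```

Clicked: the force fell from 10.6 to 3.1 N at a mouth height of about 30 mm. Next I push the frame in.

Emit:
carry_out(moves=[-1,-0.001,0.0005,0.002,-0.1,-0.3,0,-1,0,0,0.003,0,0,0,-1,0,0,0.003,0,0,0,-1,0,0,0.003,0,0,0,-1,0,0,0.003,0,0,0])

```text
clock: 13.0
tcp_pos: [0.505, -0.1974, 0.0442]
orientation: [-0.001, 0.908, -0.418, 0.003]
wrist_force: [-7.8, 4.9, 25.0]
finger_gap: 0.0113
```

```bash
python3 g.py .0466
```

```text
shift [-0.0018  0.0027 -0.0024] tcp [ 0.505  -0.1974  0.0442] xaxis [ 0.65  -0.76   0.005] z [ 7.2e-03 -9.0e-04 -1.0e+00] j [-0.52  0.35 -0.32  0.9   0.    1.91]
turn deg [-0.28 -0.31  0.  ]
0.011261445164268294 [-7.76  4.94 25.05] [1.129 2.043 0.006] 13.0
```

Emit:
carry_out(moves=[-1,-0.0015,0.002,-0.001,-0.2,-0.2,0,-1,-0.001,0.001,0.0005,0,-0.1,0,-1,0,0,0.001,0,0,0,-1,0,0,0.001,0,0,0,-1,0,0,0.001,0,0,0])

```text
clock: 13.62
tcp_pos: [0.5037, -0.1977, 0.0473]
orientation: [-0.001, 0.908, -0.418, 0.004]
wrist_force: [-2.5, 2.1, 8.1]
finger_gap: 0.011
```

```bash
python3 g.py .0466
```

```text
shift [-0.0012  0.0015  0.0007] tcp [ 0.5037 -0.1977  0.0473] xaxis [ 0.651 -0.759  0.005] z [ 7.7e-03 -6.0e-04 -1.0e+00] j [-0.52  0.34 -0.32  0.9   0.    1.91]
turn deg [-0.31 -0.31  0.  ]
0.01095952377813963 [-2.52  2.08  8.07] [ 0.493  0.59  -0.014] 13.625
```

8.1 N at a nominal 3.3 mm matches 2.5 N/mm, so the grip hasn't slipped. A slight extra push, then I check that it's steady.

Emit:
carry_out(moves=[-1,-0.001,0.001,0.0015,-0.2,-0.2,0,-1,0,0,0.0015,0,0,0,-1,0,0,0.0015,0,0,0,-1,0,0,0.0015,0,0,0,-1,0,0,0.0015,0,0,0])

```text
clock: 14.25
tcp_pos: [0.504, -0.1973, 0.0452]
orientation: [-0.001, 0.909, -0.418, 0.003]
wrist_force: [-4.5, 2.2, 11.2]
finger_gap: 0.0114
```

```bash
python3 - <<'E'
from h import *
_,a=shot('scene','e1')
for i in range(8):env.read_camera('top')
s=env.get_state();print(s['qvel'].round(4))
cv2.imwrite('pics/e1c.png',cv2.resize(a[200:360,60:260,::-1],(800,600)))
E
python3 g.py .0466
```

```text
[ 0.0018 -0.0021 -0.0015 -0.0006 -0.0008 -0.0008]
shift [-0.0012  0.002  -0.0013] tcp [ 0.504  -0.1974  0.0453] xaxis [ 0.651 -0.759  0.005] z [ 6.9e-03 -9.0e-04 -1.0e+00] j [-0.52  0.35 -0.32  0.9   0.    1.91]
turn deg [-0.27 -0.3   0.  ]
0.01128095755479188 [-3.72  3.17 12.06] [0.528 0.943 0.001] 14.7
```

View pics/e1c.png

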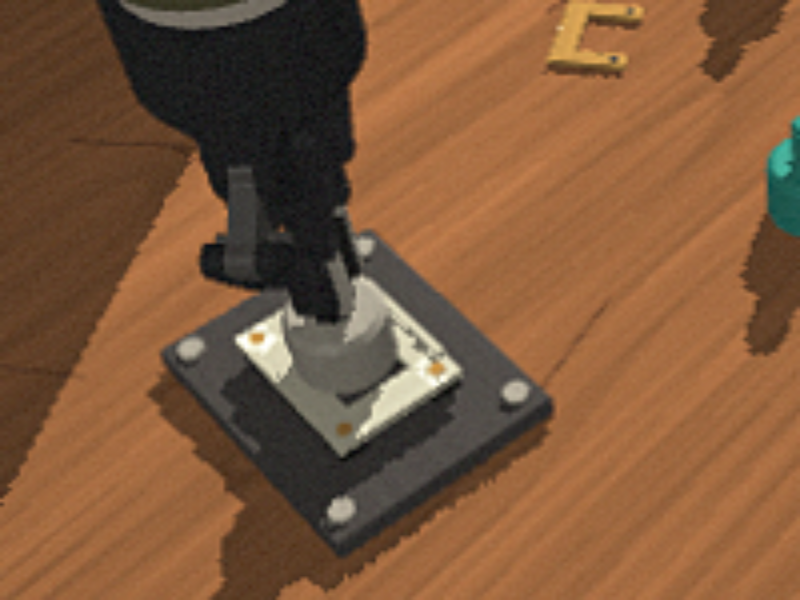

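The picture shows the cap seated upright on the stud, down on the frame, with the knob still held. The push stayed at 11–12 N for 0.45 s. Handing in.

```bash
python3 -c "
from workcell import env
print(env.hand_in())"
```

```text
the job is handed in; nothing more can be done
None
```

I lifted the cap off its peg by the knob and pressed it onto the stud. I handed the job in at about 14.7 s with the gripper still holding it pressed down.

**Click:** the force peaked at 10.6 N or more with the mouth near 40 mm, then fell to 3.1 N near 30 mm. It then rose at about 2.5 N per mm, as the rubber seat should.

**Last checks:** the push was steady at 11–12 N for 0.45 s. I estimate the frame is 4–5 mm down and the tool is tilted about 0.4°. The last scene picture shows the cap upright on the stud and resting on the frame. The cap's own position and the frame's travel come from the tool height and force, not from a direct measurement.

**What failed or disagreed:**
- **First grasp:** it closed on air. The pictures put the shut fingertips 20–30 mm behind the TCP, not the stated 11 mm ahead, so I went about 28 mm lower.
- **Finger opening:** it read about 12.5 mm on the 16 mm knob.
- **Sideways drift:** under load the tool sits about 2 mm off my estimate of the stud axis, with 3–5 N of side force. The cap itself should be centred by the stud.
- **Overpress:** one push reached 25 N, probably on the frame's stop, and I backed it off.
- **Bystanders:** I did not measure their positions at the end. Nothing came near them, and the nearer brace looked undisturbed in the last picture.

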